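# Register a timber offcut on the drilling board

## Task

Get the timber offcut ready for drilling: push it across the drilling board with your fingers until one long side lies flush along the metal fence and one end is flush against the wooden stop block, whichever end of the fence that block is at. Only push it: keep it flat on the board, without picking it up or tipping it, and do not disturb the tin, the glue bottle or the hammer.

Things in the scene. Friction and masses are not known exactly. Their poses are not given: they have to be found in the camera images.
- board: Grey laminated drilling board fixed to the bench, 300 (x) x 460 (y) x 18 mm thick; origin at the centre of its underside, so its top is at z = 18 mm. An aluminium fence (30 mm wide, standing 30 mm above the board's top) runs along the whole far edge, parallel to the board's y axis; its flat near face is at board x = +110 mm and looks to -x. The board's position and yaw vary.
- stop: Dark wooden stop block fixed on the board against the fence, near the fence's left (+y) or right (-y) end: 80 (x, away from the fence) x 40 (y, along the fence) x 40 mm high, with a round black clamping knob (24 mm across, 12 mm high) on top. Origin at the centre of its underside, on the board's top; axes parallel to the board's. The face to push against is the one facing the middle of the board, 20 mm from its origin along y. It does not move.
- timber: The offcut to push: a loose rectangular block of pale sawn timber, 89 (x) x 140 (y) x 38 mm high, about 0.26 kg, pencil crosses on top, lying flat on the board and turned by up to 20 degrees from the fence. Origin at the centre of its underside; its long sides are parallel to its y axis. When seated, its long side (parallel to y) lies along the fence: either long side and either end will do. It slides with ordinary friction (about 1 to 3 N) and stays where it is left.
- timber_center (a point): The centre of the timber offcut, 19 mm above its underside (44.5 mm from its long sides, 70 mm from its ends). Seated, it is 65.5 mm from the board's origin along board x and 90 mm along y from the stop's origin, towards the middle of the board.
- tin_mid (a point): Bystander: centre of a closed steel tin, 60 mm across and 50 mm high, standing loose on the board near the fence at the opposite end from the stop block.
- glue_mid (a point): Bystander: a white glue bottle, 60 mm across and 160 mm high, standing loose on the bench to the right of the board; the point is on its axis 80 mm above the bench.
- hammer_mid (a point): Bystander: a hammer, about 260 mm long, lying loose on the bench to the left of the board; the point is at the origin of the hammer, about the middle of its length, at bench level.
Things that resemble listed ones, but are neither listed nor needed, are in the scene too. What is shaped like the timber but blue is not meant.

How it is judged:
By the outcome, as a careful person would: the job done as asked, in the order asked, and still so for the second after the job is handed in, with the robot touching nothing.
It also fails if it takes over 45 s, if anything falls off the work surface, if the arm or the gripper's body presses on something with over 40 N, if the wrist force passes 120 N, or if a joint passes its speed limit or range.

## Robot

A 6-joint arm with a two-finger parallel gripper is mounted at the origin on the work surface. World frame = base frame: x ahead of the robot, y to its left, z up, the work surface at z = 0. Lengths are in m, angles in degrees, forces in N, time in s.
With the tool pointing down it reaches from about 0.35 to 0.875 m from the base axis. Payload 4.2 kg.
Tool frame: the origin (TCP) lies on the front face of the gripper's body, between the roots of the fingers; the fingertips stand 70 mm ahead of it and the grasp point (between the pads) lies 51 mm ahead of it; x points along the fingers, y is the direction in which the jaws open and shut, and the axes are right-handed (so a half turn about x gives the same grasp; the last joint's range is limited). The gripper opens to 87 mm and grips with 3 to 60 N. Pads are 19 mm wide; open, the fingers measure 117 mm over their backs; the gripper's body (75 mm by 190 mm) begins 51 mm behind the grasp point.
Start: joints at [87.983, 22.042, 0.453, 0, -68.411, -14.817], TCP at [0.181, 0.598, 0.292] pointing down, gripper open.
Joint ranges: [-179.83, 179.83], [-69.29, 118.12], [-61.27, 80.66], [-181.25, 117.63], [-171.15, -9.14], [-177.46, 177.46]. Speed limits (degrees/s): [159.86, 159.86, 180, 180, 180, 180].

## Interface

Orientations are given as a 3x3 rotation matrix whose columns are the frame's x, y, z axes.
In Python, from station import r, viewer, spotter gives the robot as it stands.
- The arm moves only by the tool move_arm, never from a script. Its argument "series" is a list that holds one entry, the list of rows, each a list of 7 numbers: the turn, a rotation vector about the world's x, y, z scaled (see below), then the shift along the world's x, y, z scaled (see below), then the opening, from 0 (shut) to 1 (fully open). A call has 1 to 20 rows; each row shifts and turns the pose as measured when the row begins; what a row does not reach is not made up. The controller multiplies each number of a shift by 60 mm and each number of a turn by 8 degrees. A row lasts 1/8 s, in which the tool goes at most 62.5 mm and 10.7 degrees, less where a joint would pass 70% of its speed; a pose out of reach is approached as far as the arm can. A call with a number of a shift or a turn outside -1 to 1 is refused whole. A call with a gripper value outside its range is refused whole. The fingers move at their own pace and stop on an object; the grip force is fixed at half the most. Time passes only in rows, so rows that do not move let the fingers close. It gives the time, the measured TCP pose, the force and the opening at its end, in the units of the state.
- r.sense(): the state, without advancing time (a new reading comes with each control period).
- viewer.capture(name): name is "side" or "top" or "wrist"; returns (picture, depth): 384x512x3 uint8, red, green, blue; 384x512 float32, m along the optical axis (not along the pixel's ray), 0 where there is no reading.
- viewer.camera_params(name): a dict with "mtx" (3x3 intrinsics, pixels), "dist_coeffs" ([k1, k2, p1, p2, k3] as OpenCV has them; the pictures are not rectified), "pose" (4x4, takes a point from camera to world coordinates). Camera axes: x right, y down, z forward; pixel columns grow to the right and rows downward; lengths in m; the calibration is good to about 2 mm. A picture is of the moment at which its call begins: read the wrist's pose just before it. camera_params takes no time and is no camera call; for the wrist camera it gives the pose at the moment of the call.
- r.finish_job(): hands the job in, once; it reports no verdict.
Trained networks look in the newest picture that a camera, given by its name, has taken for a name from the list of things; names that differ only in an ending like _2 or _b are one class to them, and where a whole thing is asked for, a point or a joint stands for the part that bears it (a point fixed in the world has none). Each returns a list of dicts, best first, with "conf" (0 to 1); they miss things now and then, are a little off and sometimes report something else, mostly with a low value. They report only what shows in the picture. A call takes as long as a camera call. They do not tell look-alikes from the thing itself.
- spotter.find_in(camera, name): "centre" ([column, row] in pixels, amid what is visible of it).
- spotter.trace(camera, name): "mask" (384x512 bool, what is visible of it) and "centre" ([column, row] in pixels, amid what is visible of it).
The state is a dict: "time_s": time; "joints": joint angles; "joint_velocities": joint speeds; "effort": joint torques, N m; "tcp_pos": TCP position; "ee_rot": TCP orientation; "wrist_force": force on the tool from outside, world axes, zero at the start; "moment": the same for the moment, N m; "gripper_width": opening from 0.0 (shut) to 1.0 (fully open).
Only numpy, scipy, OpenCV 4.12 (cv2) and the standard library are available. Lean on these libraries where they do the work, as an engineer would, in place of code of your own. Each camera call takes 0.05 s, during which the arm holds its last target.

## Working session

There is one attempt and no reset: what is moved stays moved. The work goes in short steps, Python scripts to look and compute and a tool call to move; the robot and the scene stay as the last step left them, time stands still between calls to the robot, and variables do not carry over. Pictures are saved under pics/ and viewed, and the job is handed in when it is done.

Besides the shell and the picture viewer there is one more tool, called after "Emit:" as name(argument=value, ...), one argument or row to a line, values as JSON. move_arm: Moves the arm, as the interface text tells. Its arguments: {"type":"object","properties":{"series":{"type":"array","items":{"type":"array","items":{"type":"array","items":{"type":"number","minimum":-1,"maximum":1}}}}},"required":["series"]}

```bash
ls; mkdir -p pics; python3 - <<'E'
from station import r, viewer, spotter
import cv2,numpy as np,pickle
s=r.sense();print(s)
D={}
for c in ["top","side"]:
    p,d=viewer.capture(c); D[c]=(p,d,viewer.camera_params(c))
    cv2.imwrite(f"pics/{c}0.png",p[:,:,::-1])
    for n in ["timber","stop","board","tin_mid"]:
        print(c,n,[(np.round(q["centre"]),round(q["conf"],2)) for q in spotter.find_in(c,n)])
pickle.dump(D,open("d0.pkl","wb"))
print(D["top"][2],D["side"][2])
E
```

```text
pics
{'time_s': 0.0, 'joints': array([ 8.79844049e+01,  2.20914772e+01,  3.80421673e-01, -3.00489104e-02,
       -6.84105914e+01, -1.48163272e+01]), 'joint_velocities': array([-0.01720431, -0.0106358 ,  0.06524895, -0.00259311, -0.06120255,
        0.08071765]), 'effort': array([ 6.19675902e-04, -3.90670109e+01,  1.87402385e+01,  4.21978623e+00,
        1.09898800e-02, -1.95319299e-04]), 'tcp_pos': array([0.18082213, 0.59780566, 0.29115353]), 'ee_rot': array([[-5.62029826e-04, -2.89749708e-01, -9.57102289e-01],
       [-2.10462649e-03, -9.57099977e-01,  2.89750244e-01],
       [-9.99997627e-01,  2.17719111e-03, -7.18961753e-05]]), 'wrist_force': array([-1.11512805, -0.06455844,  0.19518055]), 'moment': array([ 0.00547559, -0.03153607,  0.0133177 ]), 'gripper_width': 1.0001904704725668}
top timber [(array([142., 184.]), 0.92), (array([268., 173.]), 0.85), (array([329., 263.]), 0.65)]
top stop [(array([337., 151.]), 0.95)]
top board [(array([277., 195.]), 0.97)]
top tin_mid [(array([211., 143.]), 0.67)]
side timber [(array([274., 192.]), 0.96), (array([251., 133.]), 0.59), (array([293.
[... 481 characters left out ...]
6752666],
       [-0.99959041,  0.0268179 ,  0.00999041, -0.00849736],
       [-0.01292337, -0.11152365, -0.99367775,  1.33200099],
       [ 0.        ,  0.        ,  0.        ,  1.        ]])} {'mtx': array([[352.6564081 ,   0.        , 252.79174545],
       [  0.        , 352.6564081 , 184.70774483],
       [  0.        ,   0.        ,   1.        ]]), 'dist_coeffs': array([-0.06023869,  0.        ,  0.        ,  0.        ,  0.        ]), 'pose': array([[ 0.97449423, -0.16378722,  0.15341038,  0.27444786],
       [-0.22427707, -0.73455551,  0.64041236, -0.86159864],
       [ 0.00779708, -0.65848458, -0.75255383,  1.07493084],
       [ 0.        ,  0.        ,  0.        ,  1.        ]])}
```

View pics/top0.png

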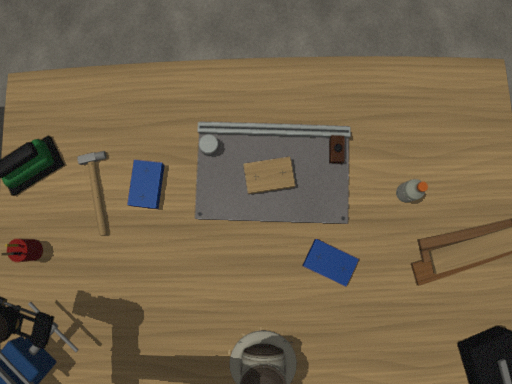

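View pics/side0.png

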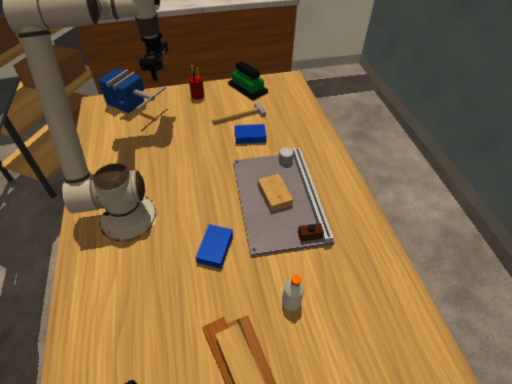

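Candidates for the timber in the top picture are the pale block (269,175), a blue block (145,184) and a blue block (331,262). The pale one lying on the board fits the description. The stop is at the right (-y) end, around (338,150). Next I'll confirm this in a crop and measure.

```bash
cat > h.py <<'E'
import numpy as np,cv2
def world(px,z,P):
    px=np.asarray(px,float).reshape(-1,1,2)
    n=cv2.undistortPoints(px,P["mtx"],P["dist_coeffs"]).reshape(-1,2)
    R=P["pose"][:3,:3];t=P["pose"][:3,3]
    d=np.c_[n,np.ones(len(n))]@R.T
    return t+d*((z-t[2])/d[:,2])[:,None]
def proj(X,P):
    T=np.linalg.inv(P["pose"])
    return cv2.projectPoints(np.asarray(X,float).reshape(-1,3),cv2.Rodrigues(T[:3,:3])[0],T[:3,3],P["mtx"],P["dist_coeffs"])[0].reshape(-1,2)
def cloud(d,P):
    v,u=np.mgrid[:384,:512]
    n=cv2.undistortPoints(np.stack([u,v],-1).reshape(-1,1,2).astype(float),P["mtx"],P["dist_coeffs"]).reshape(384,512,2)
    X=np.concatenate([n*d[...,None],d[...,None]],-1)
    return X@P["pose"][:3,:3].T+P["pose"][:3,3]
def rect(m,P,z):
    c=max(cv2.findContours(m.astype(np.uint8),cv2.RETR_EXTERNAL,cv2.CHAIN_APPROX_NONE)[0],key=cv2.contourArea)
    w=world(c.reshape(-1,2),z,P)[:,:2]
    return cv2.minAreaRect((w*1000).astype(np.float32))
E
python3 - <<'E'
from h import *
from station import r,viewer,spotter
import pickle
D=pickle.load(open("d0.pkl","rb"));p,d,P=D["top"]
cv2.imwrite("pics/crop0.png",cv2.resize(p[110:235,185:365,::-1],None,fx=4,fy=4,interpolation=cv2.INTER_CUBIC))
viewer.capture("top")
C=cloud(d,P)
for n,z in [("board",.018),("timber",.056),("stop",.058),("tin_mid",.068),("hammer_mid",.02),("glue_mid",.1)]:
    for q in spotter.trace("top",n)[:3]:
        m=q["mask"];rc=rect(m,P,z)
        print(n,round(q["conf"],2),np.round(q["centre"]),m.sum(),np.round(rc[0]),np.round(rc[1]),round(rc[2],1),"medxyz",np.round(np.median(C[m],0),3))
for a in [(270,175),(230,180),(300,210),(270,132),(338,147),(209,145)]:
    print(a,C[a[1],a[0]].round(4))
E
```

```text
board 0.69 [281. 192.] 12733 [572. -45.] [472. 307.] 87.2 medxyz [ 0.561 -0.049  0.019]
timber 0.98 [143. 185.] 1431 [542. 331.] [ 96. 140.] 80.9 medxyz [0.542 0.334 0.038]
timber 0.84 [328. 262.] 1421 [ 299. -206.] [142.  87.] 63.3 medxyz [ 0.298 -0.207  0.039]
timber 0.83 [269. 175.] 1517 [556. -34.] [ 96. 143.] 7.3 medxyz [ 0.556 -0.034  0.056]
stop 0.74 [339. 151.] 381 [ 627. -236.] [42. 82.] 86.9 medxyz [ 0.626 -0.236  0.059]
tin_mid 0.69 [210. 145.] 322 [649. 138.] [53. 61.] 89.3 medxyz [0.65  0.138 0.067]
hammer_mid 0.74 [ 97. 188.] 931 [520. 510.] [264.  89.] 2.3 medxyz [0.543 0.497 0.023]
glue_mid 0.7 [410. 189.] 485 [ 496. -443.] [88. 58.] 88.6 medxyz [ 0.495 -0.439  0.109]
(270, 175) [ 0.5566 -0.0385  0.0532]
(230, 180) [0.5497 0.0816 0.0196]
(300, 210) [ 0.4535 -0.1258  0.0213]
(270, 132) [ 0.687  -0.0425  0.0496]
(338, 147) [ 0.6316 -0.2399  0.0717]
(209, 145) [0.6481 0.138  0.0705]
```

View pics/crop0.png

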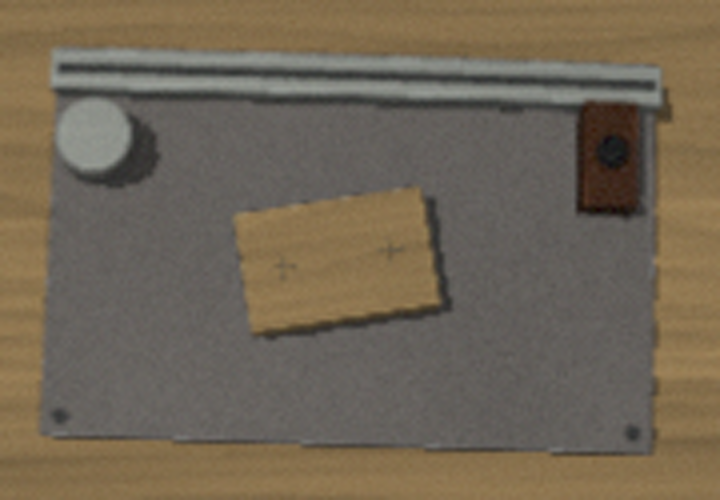

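The crop confirms the pale block with pencil crosses, top face about x 235–440, y 187–335 in the crop. The stop is at the right and the tin at the left, near the fence. I'll move to a viewing and pre-push pose now.

Emit:
move_arm(
  series=[
    [[0, 0, 0.12, 0.35, -0.8, 0, 1], [0, 0, 0.12, 0.35, -0.8, 0, 1], [0, 0, 0.12, 0.35, -0.8, 0, 1], [0, 0, 0.12, 0.35, -0.8, 0, 1], [0, 0, 0.12, 0.35, -0.8, 0, 1], [0, 0, 0.12, 0.35, -0.8, 0, 1], [0, 0, 0.12, 0.35, -0.8, 0, 1], [0, 0, 0.12, 0.35, -0.8, 0, 1], [0, 0, 0.12, 0.35, -0.8, 0, 1], [0, 0, 0.12, 0.35, -0.8, 0, 1], [0, 0, 0.12, 0.35, -0.8, 0, 1], [0, 0, 0.12, 0.35, -0.8, 0, 1], [0, 0, 0.12, 0.35, -0.8, 0, 1], [0, 0, 0.12, 0.2, -0.3, 0, 1], [0, 0, 0, 0, 0, 0, 1]],
  ],
)

```text
time_s: 2.72
tcp_pos: [0.4713, -0.0646, 0.2951]
ee_rot: [[0.01, -0.048, -0.999], [0.007, -0.999, 0.048], [-1.0, -0.008, -0.01]]
wrist_force: [-1.0, 1.4, -0.6]
gripper_width: 1.001
```

```bash
python3 - <<'E'
from h import *
from station import r,viewer,spotter
import pickle
P=viewer.camera_params("wrist");p,d=viewer.capture("wrist")
pickle.dump((p,d,P),open("w1.pkl","wb"))
cv2.imwrite("pics/w1.png",p[:,:,::-1])
print(P["pose"].round(3),r.sense()["joints"].round(1))
for n in ["timber","stop","board"]:
    for q in spotter.trace("wrist",n)[:2]: print(n,round(q["conf"],2),q["centre"],q["mask"].sum(),[np.round(x,1) for x in rect(q["mask"],P,{"timber":.056,"stop":.058,"board":.018}[n])])
E
```

```text
[[-0.048 -0.96  -0.277  0.549]
 [-0.999  0.044  0.02  -0.07 ]
 [-0.007  0.278 -0.961  0.389]
 [ 0.     0.     0.     1.   ]] [ 11.8   7.  -19.6  -0.3 -62.8  75.7]
timber 0.91 [329.8, 300.8] 974 [array([ 302.1, -161.6]), array([84.1, 32.2]), np.float64(63.3)]
timber 0.78 [222.0, 95.8] 11299 [array([560.5, -33. ]), array([ 88.6, 140.4]), np.float64(7.2)]
stop 0.85 [410.5, 28.9] 3318 [array([ 617.5, -230. ]), array([55.9, 56.9]), np.float64(88.0)]
stop 0.4 [222.6, 98.6] 11319 [array([560.6, -33.7]), array([ 88.1, 140. ]), np.float64(7.3)]
board 0.82 [252.7, 139.0] 62111 [array([546.2, -42.9]), array([461.4, 242.9]), np.float64(87.0)]
```

View pics/w1.png

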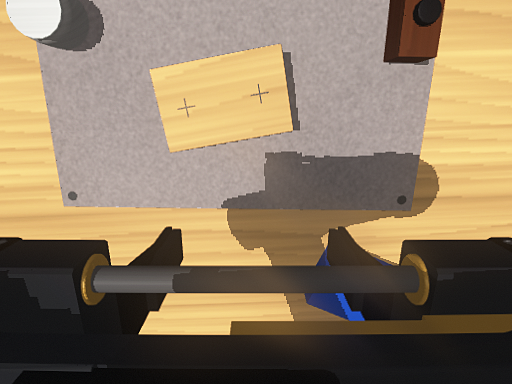

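The wrist picture shows the timber centred at (222,96), the stop at (412,28) and the tin at (35,15). That gives the timber at (0.5605, -0.033) with yaw +7.2°, and the board yaw at about -3°. I'll lower the open fingers in front of the near long side.

Emit:
move_arm(
  series=[
    [[0, 0, 0, -0.05, 0.3, -0.6, 1], [0, 0, 0, -0.05, 0.3, -0.6, 1], [0, 0, 0, 0, 0, -0.6, 1], [0, 0, 0, 0, 0, -0.6, 1], [0, 0, 0, 0, 0, -0.5, 1], [0, 0, 0, 0, 0, -0.2, 1], [0, 0, 0, 0, 0, 0, 1]],
  ],
)

```text
time_s: 3.8
tcp_pos: [0.4636, -0.0189, 0.1086]
ee_rot: [[0.02, -0.03, -0.999], [0.01, -0.999, 0.031], [-1.0, -0.01, -0.02]]
wrist_force: [0.7, -0.1, 1.2]
gripper_width: 1.003
```

Emit:
move_arm(
  series=[
    [[-0.07, 0.14, -0.15, 0, -0.15, -0.13, 1], [0, 0, 0, 0.1, -0.01, 0, 1], [0, 0, 0, 0.15, -0.01, 0, 1], [0, 0, 0, 0.15, -0.01, 0, 1], [0, 0, 0, 0.15, -0.01, 0, 1], [0, 0, 0, 0.15, -0.01, 0, 1], [0, 0, 0, 0.15, -0.01, 0, 1], [0, 0, 0, 0.15, -0.01, 0, 1], [0, 0, 0, 0.15, -0.01, 0, 1], [0, 0, 0, 0.15, -0.01, 0, 1], [0, 0, 0, 0, 0, 0, 1]],
  ],
)

```text
time_s: 5.18
tcp_pos: [0.5468, -0.0344, 0.1029]
ee_rot: [[-0.0, -0.053, -0.999], [-0.0, -0.999, 0.053], [-1.0, 0.0, 0.0]]
wrist_force: [0.1, -0.4, -0.6]
gripper_width: 1.001
```

```bash
cat > look.py <<'E'
from h import *
from station import r,viewer,spotter
import sys
tag=sys.argv[1]
for c in sys.argv[2:]:
    P=viewer.camera_params(c);p,d=viewer.capture(c)
    if c=="top": cv2.imwrite(f"pics/{tag}_top.png",cv2.resize(p[110:235,185:365,::-1],None,fx=4,fy=4,interpolation=cv2.INTER_CUBIC))
    elif c=="side": cv2.imwrite(f"pics/{tag}_side.png",cv2.resize(p[130:265,210:350,::-1],None,fx=4,fy=4,interpolation=cv2.INTER_CUBIC))
    else: cv2.imwrite(f"pics/{tag}_wrist.png",p[:,:,::-1])
    for q in spotter.trace(c,"timber"):
        rc=rect(q["mask"],P,.056)
        hue=np.median(p[q["mask"]],0)
        if hue[0]>hue[2]: print(c,round(q["conf"],2),q["mask"].sum(),np.round(rc[0],1),np.round(rc[1],1),round(rc[2],1))
s=r.sense();print(s["time_s"],s["tcp_pos"].round(4),s["wrist_force"].round(1))
E
python3 look.py a top wrist
```

```text
wrist 0.94 55839 [602.3 -44.7] [140.5  90. ] 86.7
5.375 [ 0.5457 -0.0343  0.103 ] [-0.9 -0.4  0.2]
```

View pics/a_wrist.png

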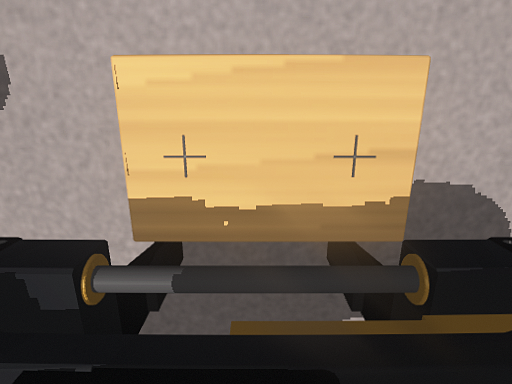

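View pics/a_top.png

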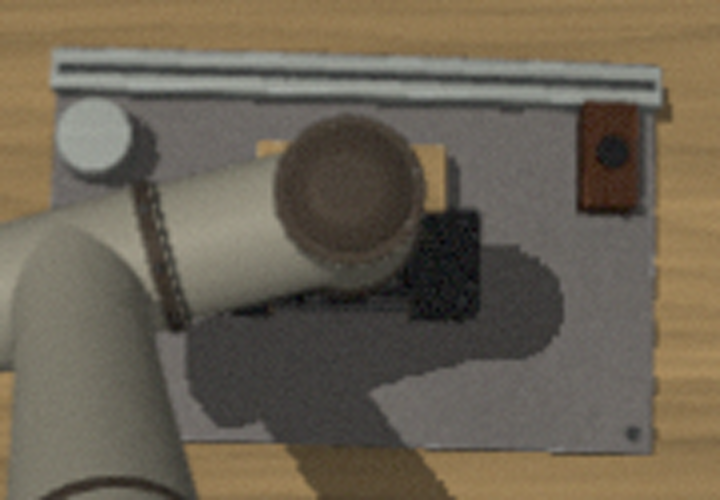

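The wrist view shows the timber squared to the fingers, edges (110–430, 55–240), at (0.602, -0.045) with its long side at 86.7°. I'll keep pushing to the fence, slowing near the end.

Emit:
move_arm(
  series=[
    [[0, 0, 0, 0.12, -0.006, 0, 1], [0, 0, 0, 0.12, -0.006, 0, 1], [0, 0, 0, 0.1, -0.005, 0, 1], [0, 0, 0, 0.05, 0, 0, 1], [0, 0, 0, 0.05, 0, 0, 1]],
  ],
)

```text
time_s: 6.0
tcp_pos: [0.57, -0.036, 0.1028]
ee_rot: [[-0.011, -0.054, -0.998], [-0.002, -0.999, 0.054], [-1.0, 0.002, 0.011]]
wrist_force: [-3.9, 0.0, 3.5]
gripper_width: 1.0
```

Emit:
move_arm(
  series=[
    [[0, 0.08, 0, 0.06, -0.003, 0, 1], [0, 0, 0, 0.06, -0.003, 0, 1], [0, 0, 0, 0.05, 0, 0, 1]],
  ],
)

```text
time_s: 6.38
tcp_pos: [0.5806, -0.0364, 0.1028]
ee_rot: [[-0.023, -0.054, -0.998], [-0.002, -0.999, 0.054], [-1.0, 0.003, 0.023]]
wrist_force: [-4.5, 0.2, 3.8]
gripper_width: 0.998
```

```bash
python3 look.py b wrist side
```

```text
wrist 0.65 55915 [635.3 -46.8] [139.7  88.1] 86.8
side 0.86 612 [641.6 -62.3] [177.3  89.5] 73.5
6.575 [ 0.5812 -0.0364  0.1028] [-1.2 -0.3  0.6]
```

View pics/b_wrist.png

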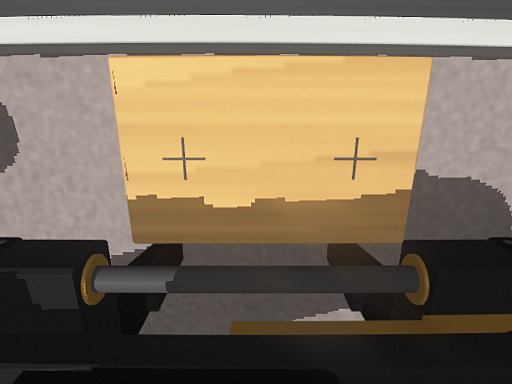

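The timber's far edge (row 56) is close to the fence face, which is the strip at rows 45–55. I'll push in small steps until the force rises.

Emit:
move_arm(
  series=[
    [[0, -0.1, 0, 0.05, 0, 0, 1], [0, 0, 0, 0.05, 0, 0, 1]],
  ],
)

```text
time_s: 6.82
tcp_pos: [0.5856, -0.0364, 0.1025]
ee_rot: [[-0.011, -0.054, -0.998], [-0.002, -0.999, 0.054], [-1.0, 0.002, 0.011]]
wrist_force: [-9.6, 2.1, 7.3]
gripper_width: 0.997
```

Emit:
move_arm(
  series=[
    [[0, -0.05, 0, 0.05, 0, 0, 1], [0, 0, 0, 0.04, 0, 0, 1]],
  ],
)

```text
time_s: 7.08
tcp_pos: [0.586, -0.0364, 0.1022]
ee_rot: [[-0.017, -0.055, -0.998], [-0.003, -0.998, 0.055], [-1.0, 0.004, 0.017]]
wrist_force: [-8.8, 1.7, 7.2]
gripper_width: 1.001
```

```bash
python3 look.py c wrist; python3 -c "
import cv2
p=cv2.imread('pics/c_wrist.png');cv2.imwrite('pics/c_crop.png',cv2.resize(p[30:80,90:450],(792,220),interpolation=cv2.INTER_CUBIC))"
```

```text
wrist 0.61 56296 [640.6 -46.9] [139.6  89.1] 86.8
wrist 0.57 78966 [645.5 -41.2] [264.6 122.6] 86.9
7.175 [ 0.586  -0.0364  0.1022] [-9.6  0.7  7.1]
```

View pics/c_crop.png

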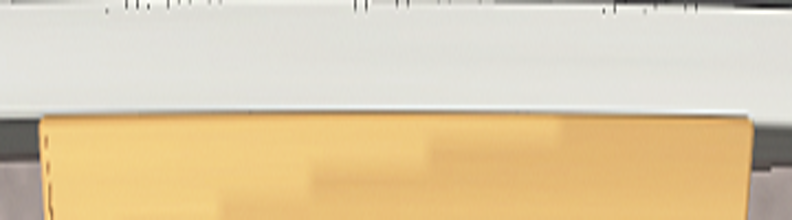

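The timber is flush along the fence: its far edge meets the fence face with no visible gap, and the push stalled at about 9 N. Next I'll back off, lift, turn 90° and go over to the left end.

Emit:
move_arm(
  series=[
    [[0, -0.1, 0, -0.3, 0, 0, 1], [0, 0, 0, -0.2, 0, 0.1, 1], [0, 0, 0, 0, 0, 0.6, 1], [0, 0, 0, 0, 0, 0.6, 0.7], [0, 0, 0, 0, 0, 0.4, 0.5], [0, 0, -1, 0.11, 0.14, 0, 0.4], [0, 0, -1, 0.11, 0.14, 0, 0.4], [0, 0, -1, 0.11, 0.14, 0, 0.4], [0, 0, -1, 0.11, 0.14, 0, 0.4], [0, 0, -1, 0.11, 0.14, 0, 0.4], [0, 0, -1, 0.11, 0.14, 0, 0.4], [0, 0, -1, 0.11, 0.14, 0, 0.4], [0, 0, -1, 0.11, 0.14, 0, 0.4], [0, 0, -1, 0.11, 0.14, 0, 0.4], [0, 0, -1, 0.11, 0.14, 0, 0.4], [0, 0, -0.9, 0.11, 0.14, 0, 0.4], [0, 0, 0, 0, 0, 0, 0.4]],
  ],
)

```text
time_s: 9.3
tcp_pos: [0.6493, 0.0643, 0.2222]
ee_rot: [[0.035, -0.998, 0.047], [-0.033, 0.046, 0.998], [-0.999, -0.036, -0.032]]
wrist_force: [-0.2, 0.0, 0.3]
gripper_width: 0.404
```

```bash
python3 look.py d wrist top
```

```text
wrist 0.97 16934 [640.9 -38.6] [122.6  89.2] 86.8
top 0.9 1539 [635.5 -46.9] [142.6  99.5] 88.4
9.5 [0.6482 0.0632 0.222 ] [-0.5  0.9 -0.5]
```

View pics/d_wrist.png

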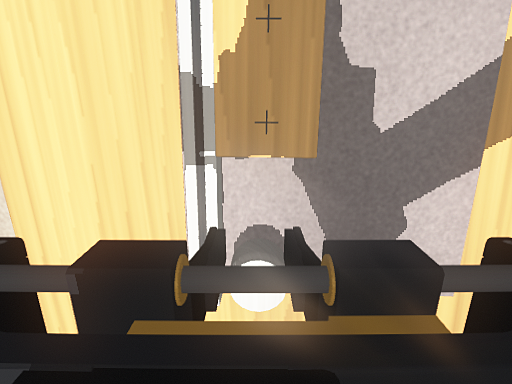

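View pics/d_top.png

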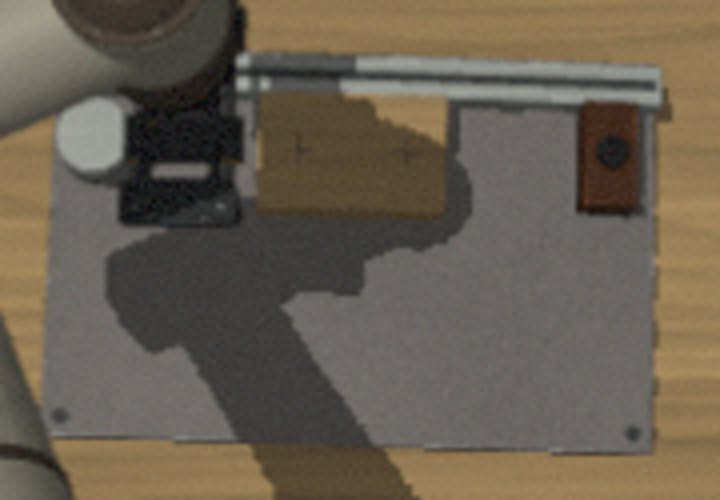

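The left end of the timber is at y ≈ +0.023 and the tin starts at y ≈ 0.108, so the fingers fit between them. I'll correct the tilt and descend.

Emit:
move_arm(
  series=[
    [[0.24, 0.25, -0.05, -0.12, -0.02, 0, 0.4], [0, 0, 0, 0, 0, 0, 0.4], [0, 0, 0, 0, 0, -0.45, 0.4], [0, 0, 0, 0, 0, -0.45, 0.4], [0, 0, 0, 0, 0, -0.4, 0.4], [0, 0, 0, 0, 0, -0.3, 0.4], [0, 0, 0, 0, 0, 0, 0.4]],
  ],
)

```text
time_s: 10.38
tcp_pos: [0.6411, 0.0605, 0.1253]
ee_rot: [[0.005, -0.999, 0.05], [-0.002, 0.05, 0.999], [-1.0, -0.005, -0.001]]
wrist_force: [-1.0, 1.2, -0.8]
gripper_width: 0.4
```

Emit:
move_arm(
  series=[
    [[0, 0, 0, 0, 0, -0.35, 0.4], [0, 0, 0, 0, 0, 0, 0.4], [0, 0, 0, -0.01, -0.2, 0, 0.4], [0, 0, 0, -0.01, -0.15, 0, 0.4], [0, 0, 0, -0.008, -0.15, 0, 0.4], [0, 0, 0, -0.008, -0.15, 0, 0.4], [0, 0, 0, -0.008, -0.15, 0, 0.4], [0, 0, 0, -0.008, -0.15, 0, 0.4], [0, 0, 0, -0.008, -0.15, 0, 0.4], [0, 0, 0, -0.008, -0.15, 0, 0.4], [0, 0, 0, 0, 0, 0, 0.4]],
  ],
)

```text
time_s: 11.75
tcp_pos: [0.6396, -0.0192, 0.1101]
ee_rot: [[0.015, -0.999, 0.048], [0.0, 0.048, 0.999], [-1.0, -0.015, 0.001]]
wrist_force: [1.3, 0.5, 0.2]
gripper_width: 0.4
```

```bash
python3 look.py e wrist top
```

```text
wrist 0.92 43558 [637.8 -87.1] [111.8  89. ] 87.0
top 0.78 1159 [ 632.5 -113.5] [116.4  94.7] 86.3
11.95 [ 0.6397 -0.0183  0.1101] [-0.2 -0.6  0.7]
```

View pics/e_wrist.png

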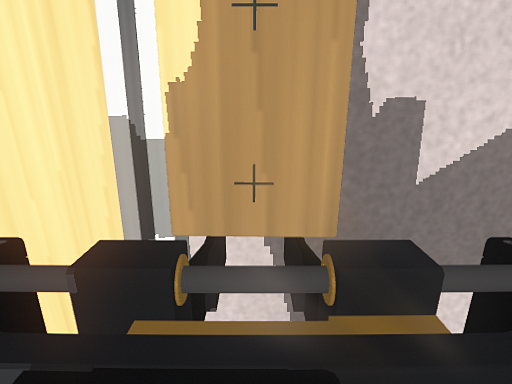

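The timber is sliding along the fence with its left end at y ≈ -0.031, still at 87° and at the fence. About 45 mm remain to the stop.

Emit:
move_arm(
  series=[
    [[0, 0.1, 0, -0.008, -0.13, -0.1, 0.4], [0, 0, 0, -0.008, -0.13, 0, 0.4], [0, 0, 0, -0.008, -0.13, 0, 0.4], [0, 0, 0, -0.008, -0.13, 0, 0.4], [0, 0, 0, -0.003, -0.05, 0, 0.4], [0, 0, 0, -0.003, -0.05, 0, 0.4]],
  ],
)

```text
time_s: 12.7
tcp_pos: [0.6384, -0.0552, 0.105]
ee_rot: [[0.005, -0.999, 0.046], [0.003, 0.046, 0.999], [-1.0, -0.004, 0.003]]
wrist_force: [-0.4, 2.2, 1.0]
gripper_width: 0.397
```

Emit:
move_arm(
  series=[
    [[0, 0, -0.03, -0.003, -0.06, 0, 0.4], [0, 0, 0, -0.003, -0.06, 0, 0.4], [0, 0, 0, -0.003, -0.05, 0, 0.4]],
  ],
)

```text
time_s: 13.08
tcp_pos: [0.6379, -0.0661, 0.1049]
ee_rot: [[0.005, -0.999, 0.05], [0.003, 0.05, 0.999], [-1.0, -0.004, 0.003]]
wrist_force: [0.9, 2.3, -0.8]
gripper_width: 0.399
```

Emit:
move_arm(
  series=[
    [[0, 0, -0.02, -0.003, -0.05, 0, 0.4], [0, 0, 0, -0.003, -0.05, 0, 0.4]],
  ],
)

```text
time_s: 13.32
tcp_pos: [0.6387, -0.0677, 0.1051]
ee_rot: [[0.009, -0.998, 0.055], [0.01, 0.055, 0.998], [-1.0, -0.009, 0.01]]
wrist_force: [-1.2, 15.2, 2.9]
gripper_width: 0.401
```

The stop is reached: motion stalled and the force is 15 N. I'll back off, lift clear and inspect.

Emit:
move_arm(
  series=[
    [[0, 0, 0, 0, 0.2, 0, 0.4], [0, 0, 0, 0, 0.2, 0, 0.4], [0, 0, 0, 0, 0, 0.6, 0.4], [0, 0, 0, 0, 0, 0.7, 0.4], [0, 0, 0, -0.3, 0, 0.7, 0.4], [0, 0, 0.5, -0.8, 0, 0.3, 0.6], [0, 0, 1, -0.8, 0, 0, 0.8], [0, 0, 1, -0.8, -0.1, 0, 1], [0, 0, 1, -0.4, -0.2, 0, 1], [0, 0, 1, 0, -0.2, 0, 1], [0, 0, 1, 0, -0.2, 0, 1], [0, 0, 1, 0, -0.2, 0, 1], [0, 0, 1, 0, -0.2, 0, 1], [0, 0, 1, 0, -0.2, 0, 1], [0, 0, 1, 0, -0.2, 0, 1], [0, 0, 1, 0, -0.2, 0, 1], [0, 0, 0.6, 0, 0, 0, 1], [0, 0, 0, 0, 0, 0, 1]],
  ],
)

```text
time_s: 15.58
tcp_pos: [0.4414, -0.1496, 0.2463]
ee_rot: [[-0.002, -0.02, -1.0], [-0.001, -1.0, 0.02], [-1.0, 0.001, 0.002]]
wrist_force: [-0.4, -1.1, -0.5]
gripper_width: 1.001
```

```bash
python3 look.py f wrist top
```

```text
wrist 0.6 5079 [ 593.2 -146.4] [138.4  25.3] 88.8
top 0.97 1458 [ 629.8 -149.1] [140.   93.9] 88.1
top 0.34 785 [516.9 499. ] [247.9  83.4] 1.6
15.775 [ 0.4416 -0.1493  0.2464] [ 0.7  0.  -0.8]
```

View pics/f_wrist.png

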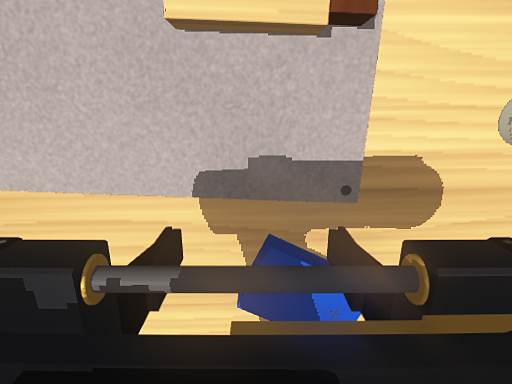

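View pics/f_top.png

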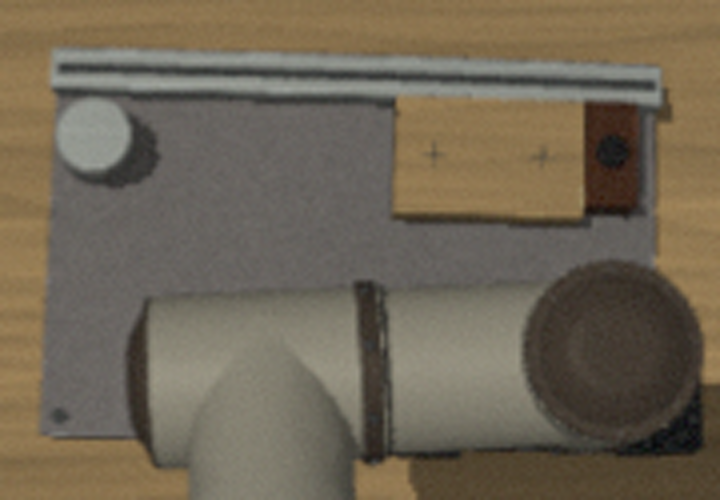

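The timber's end meets the stop in the top crop (x 585). The yaw reads 88 to 89° against a fence at about 87°, so it may be slightly rotated. I'll take a closer view over it.

Emit:
move_arm(
  series=[
    [[0, 0, -0.23, 0.5, 0.03, 0, 1], [0, 0, 0, 0.5, 0, 0, 1], [0, 0, 0, 0.2, 0, 0, 1], [0, 0, 0, 0, 0, 0, 1]],
  ],
)

```text
time_s: 16.27
tcp_pos: [0.5145, -0.1469, 0.2464]
ee_rot: [[-0.003, -0.055, -0.999], [-0.001, -0.999, 0.055], [-1.0, 0.001, 0.002]]
wrist_force: [-0.2, -0.1, -0.3]
gripper_width: 0.999
```

```bash
python3 look.py g wrist; python3 -c "
import cv2
p=cv2.imread('pics/g_wrist.png');cv2.imwrite('pics/g_crop.png',cv2.resize(p[0:170,130:430],(750,425),interpolation=cv2.INTER_CUBIC))"
```

```text
wrist 0.91 17742 [ 633.9 -148.4] [140.8  90. ] 86.8
16.375 [ 0.5136 -0.1469  0.2465] [ 0.3 -0.2 -0.5]
```

View pics/g_crop.png

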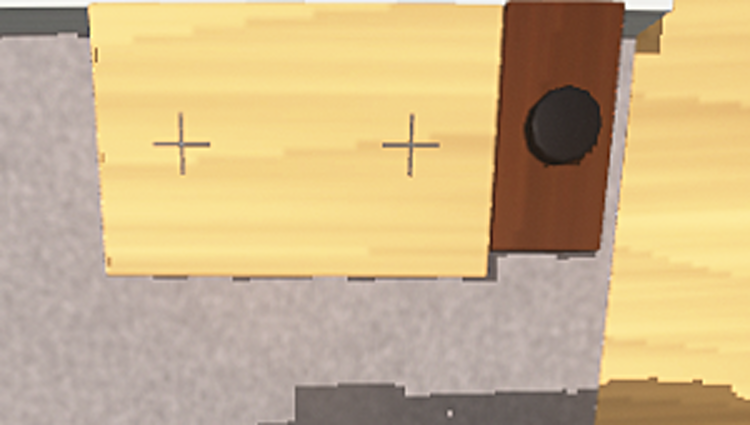

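The close view shows no gap at the fence or at the stop, and the long side is at 86.8°. I'll finish with a gentle confirming push towards the fence.

Emit:
move_arm(
  series=[
    [[0, 0, 0, 0.15, 0, -0.5, 1], [0, 0, 0, 0.1, 0, -0.6, 1], [0, 0, 0, 0, 0, -0.6, 1], [0, 0, 0, 0, 0, -0.5, 1], [0, 0, 0, 0, 0, -0.1, 1], [0, 0, 0, 0, 0, 0, 1]],
  ],
)

```text
time_s: 17.12
tcp_pos: [0.5251, -0.1473, 0.109]
ee_rot: [[0.002, -0.056, -0.998], [-0.001, -0.998, 0.056], [-1.0, 0.001, -0.002]]
wrist_force: [-0.0, -0.6, 0.9]
gripper_width: 0.998
```

Emit:
move_arm(
  series=[
    [[0, 0, 0.02, 0.2, -0.01, -0.08, 1], [0, 0, 0, 0.2, -0.01, 0, 1], [0, 0, 0, 0.15, -0.008, 0, 1], [0, 0, 0, 0.1, -0.005, 0, 1], [0, 0, 0, 0.06, -0.003, 0, 1], [0, 0, 0, 0.05, -0.003, 0, 1]],
  ],
)

```text
time_s: 17.88
tcp_pos: [0.5762, -0.1499, 0.1077]
ee_rot: [[0.01, -0.052, -0.999], [-0.001, -0.999, 0.052], [-1.0, 0.001, -0.01]]
wrist_force: [0.1, 0.4, -0.5]
gripper_width: 1.003
```

Emit:
move_arm(
  series=[
    [[0, 0, -0.02, 0.05, -0.003, 0, 1], [0, 0, 0, 0.05, -0.003, 0, 1], [0, 0, 0, 0.05, -0.003, 0, 1]],
  ],
)

```text
time_s: 18.25
tcp_pos: [0.5786, -0.1504, 0.1067]
ee_rot: [[-0.008, -0.058, -0.998], [0.0, -0.998, 0.058], [-1.0, 0.0, 0.008]]
wrist_force: [-6.2, 2.2, 4.7]
gripper_width: 1.002
```

Emit:
move_arm(
  series=[
    [[0, 0, 0.02, 0.07, -0.004, 0, 1], [0, 0, 0, 0.07, -0.004, 0, 1]],
  ],
)

```text
time_s: 18.5
tcp_pos: [0.5801, -0.1507, 0.1061]
ee_rot: [[-0.027, -0.057, -0.998], [0.002, -0.998, 0.057], [-1.0, -0.0, 0.027]]
wrist_force: [-9.6, 1.3, 6.8]
gripper_width: 1.002
```

It stalled at x = 0.580, about where the earlier fence contact predicts for this y. I'll back off and check.

Emit:
move_arm(
  series=[
    [[0, -0.15, 0, -0.2, 0, 0, 1], [0, 0, 0, -0.4, 0.01, 0, 1], [0, 0, 0, -0.5, 0, 0.4, 1], [0, 0, 0, 0, 0, 0.7, 1], [0, 0, 0, 0, 0, 0.7, 1], [0, 0, 0, 0.3, 0, 0.3, 1], [0, 0, 0, 0, 0, 0, 1], [0, 0, 0, 0, 0, 0, 1]],
  ],
)

```text
time_s: 19.5
tcp_pos: [0.5301, -0.1501, 0.2349]
ee_rot: [[-0.001, -0.056, -0.998], [0.002, -0.998, 0.056], [-1.0, -0.002, 0.001]]
wrist_force: [0.5, 0.5, 0.0]
gripper_width: 1.002
```

```bash
python3 look.py i wrist top side; python3 -c "
import cv2
p=cv2.imread('pics/i_wrist.png');cv2.imwrite('pics/i_crop.png',cv2.resize(p[0:170,130:430],(750,425),interpolation=cv2.INTER_CUBIC))"
```

```text
wrist 0.85 18304 [ 634.3 -148.8] [141.   89.7] 86.8
top 0.65 108 [ 674.1 -125.3] [89.3 12.2] 88.5
side 0.64 561 [ 504.2 -444.1] [114.8  59.4] 59.0
side 0.56 774 [ 628.7 -156. ] [154.1 100.4] 87.0
19.8 [ 0.5305 -0.1502  0.2352] [-0.4 -0.2 -0.2]
```

View pics/i_crop.png

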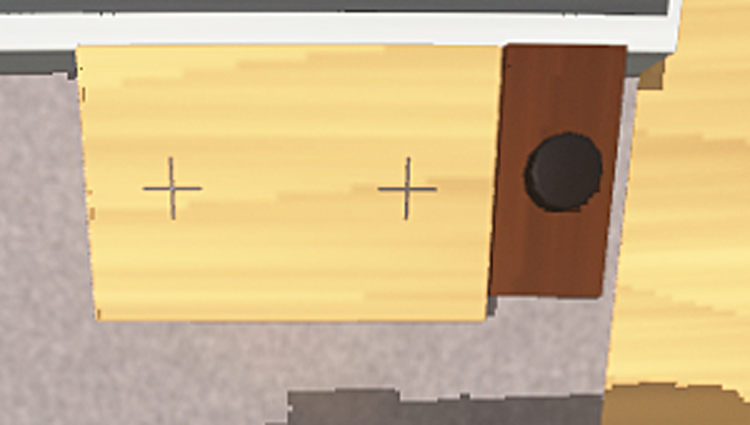

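View pics/i_side.png

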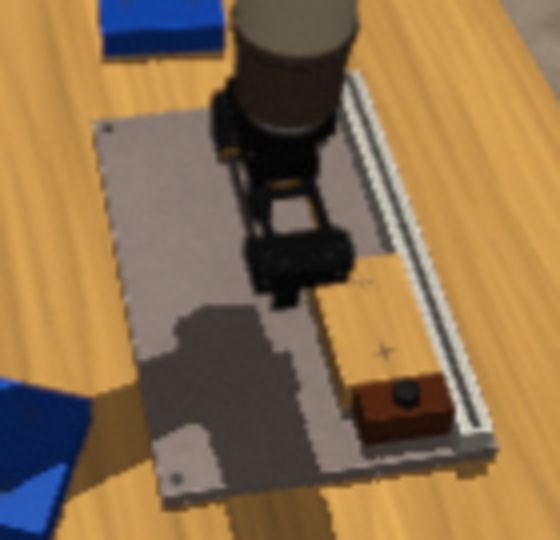

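View pics/i_top.png

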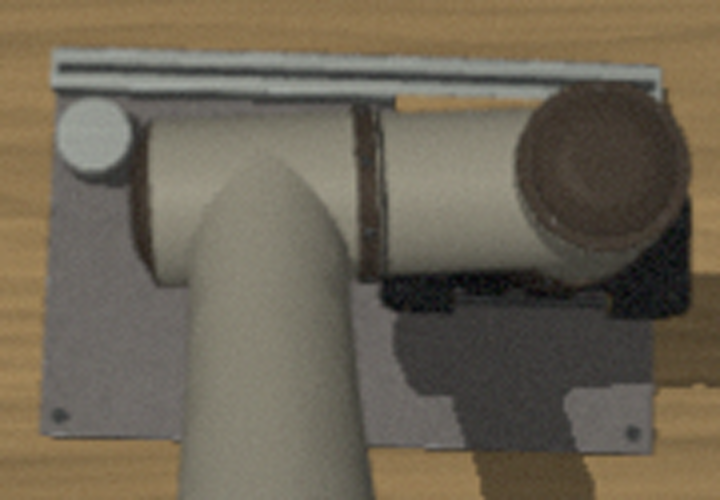

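```bash
python3 -c "
import cv2,numpy as np
a=cv2.imread('pics/g_wrist.png')[0:120,290:390];b=cv2.imread('pics/i_wrist.png')[15:135,290:390]
cv2.imwrite('pics/gi.png',cv2.resize(np.hstack([a,b]),None,fx=4,fy=4,interpolation=cv2.INTER_NEAREST))"
```

```text
(no output)
```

View pics/gi.png

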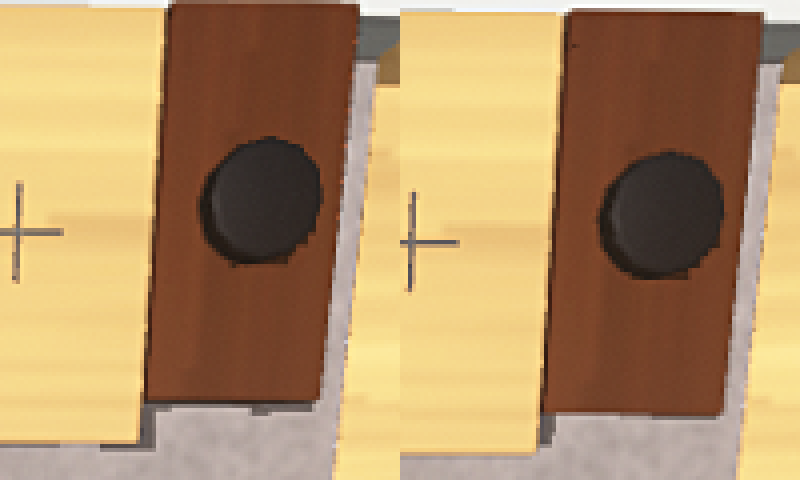

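Before and after the last push the seam at the stop looks the same: a 1-pixel, parallel dark line, explained by the 2 mm height step. The timber has stayed seated and the arm is clear of everything. I'll hand in.

```bash
python3 - <<'E'
from station import r
print(r.finish_job(), r.sense()["time_s"])
E
```

```text
the job is handed in; nothing more can be done
the job is handed in; nothing more can be done
```

The offcut is seated: one long side lies along the fence and its right-hand end is against the stop block, which was at the right (-y) end. I only pushed it with the fingertips: to the fence, along to the stop, then a light confirming push at the fence. I handed in at about 20 s.

**Position:** The last wrist measurement put the timber centre at (0.634, -0.149) with its long side at 86.8°, against a board axis of about 87°. No gap showed at the fence, and the seam at the stop was about 1 pixel wide and parallel. That is about what the 2 mm height difference between stop and timber would cause.

**Forces:** Pushing stalled at about 10 N against the fence and 15 N against the stop.

**Bystanders:** The tin looked unmoved in the last top picture. I did not re-measure the glue bottle or the hammer, but the arm never worked near either.

**Disagreements:** An earlier top-camera reading gave 88.1° and a partly cut-off wrist view gave 88.8°. Two complete wrist views gave 86.8°, so I trusted those. In the last top picture the arm hid most of the timber.

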